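Load the bench curing lamp and set its hood

TASK

Load the curing lamp: slide the red hood clamp at its right-hand end fully back to its end stop (away from you) to release it, raise the blue hood by its steel bar to 100 degrees (green mark, a little past upright) and leave it there while you lay all the syringes flat in the bed, next to and not on top of one another. Then lower the hood to its working angle of 40 degrees (yellow mark) and slide the clamp fully forward again to fix it. Move the hood only while the clamp is released, and leave the other things on the bench where they are.

Things in the scene. Friction and masses are not known exactly. Their poses are not given: they have to be found in the camera images.
- station: The lamp station, fixed to the bench for the run: grey base slab 184 (x) x 340 (y) x 12 mm high. Origin at bench level under the middle of the bed; its x axis points from the front edge to the hinge, y to the left, z up. The bed spans x +-82, y +-116, walled by a white rim 9 mm thick whose top is 29 mm above the bench. The slab runs on to y = -212 to carry the clamp slide. Two hinge brackets at the back, x = +99, y = +-90.
- bed (a point): Middle of the bed floor, 12.6 mm above the bench (the dark mat is look only; the hard floor is 12 mm above the bench), axes as station.
- hinge (a point): Middle of the hood's hinge line, 50 mm above the bench; axes as station; the hinge line runs along its y.
- hood (a joint): Opening angle of the hood in rad: 0 shut (level over the bed), pi/2 upright, stop at 2.35. Blue plate 186 mm long from the hinge, 240 wide, 14 thick. Stiff friction hinge: it stays where it is left; about 4 to 5 N at the bar moves it. On the left (+y) end of the hinge a white scale disc carries a yellow mark at 40 degrees and a green mark at 100 degrees; a red pointer turns with the hood.
- hood_bar (a point): Middle of the hood's handle: a round steel bar, 10 mm diameter, 100 mm long, parallel to the hinge line and 229 mm from it, in the plane of the hood. 36 mm are free between the bar's axis and the hood's front edge. Shut, it is 50 mm above the bench.
- clamp (a joint): Travel in m of the hood clamp, a slide on the right (-y) end of the base: 0 = nearest the robot end = clamped, 0.07 = end stop towards the hinge (+x of the station) = released. Friction 1.5 N, stays where left. It has no effect on the stiffness of the hinge in this model: whether it is free is judged.
- clamp_top (a point): Top centre of the clamp's red grip, 67 mm above the bench; the grip is a block 20 mm along its travel, 28 mm across and 40 mm tall below this point; it runs at y = -180 of the station along station x from -35 to +35. Its own axes are those of the station turned by -90 degrees: travel is along this point's +y.
- syr1 (a point): Dosing syringe 1 (may be absent): 134 mm long, this point is on its axis at the middle of the barrel, 11 to 14 mm above what it lies on (it can come to rest on any side of its flange, its axis within 0.08 rad of level); own y axis runs along it to the green nose (nose end 57 mm ahead, plunger disc 77 mm behind). Barrel 17.6 mm across from 40 mm behind to 40 mm ahead of this point; flange plate 28 wide x 22 high, 40 mm behind; plunger rod 9 mm. 30 g.
- syr2 (a point): Dosing syringe 2 (may be absent): 134 mm long, this point is on its axis at the middle of the barrel, 11 to 14 mm above what it lies on (it can come to rest on any side of its flange, its axis within 0.08 rad of level); own y axis runs along it to the green nose (nose end 57 mm ahead, plunger disc 77 mm behind). Barrel 17.6 mm across from 40 mm behind to 40 mm ahead of this point; flange plate 28 wide x 22 high, 40 mm behind; plunger rod 9 mm. 30 g.
- syr3 (a point): Dosing syringe 3 (may be absent): 134 mm long, this point is on its axis at the middle of the barrel, 11 to 14 mm above what it lies on (it can come to rest on any side of its flange, its axis within 0.08 rad of level); own y axis runs along it to the green nose (nose end 57 mm ahead, plunger disc 77 mm behind). Barrel 17.6 mm across from 40 mm behind to 40 mm ahead of this point; flange plate 28 wide x 22 high, 40 mm behind; plunger rod 9 mm. 30 g.
- syr4 (a point): Dosing syringe 4 (may be absent): 134 mm long, this point is on its axis at the middle of the barrel, 11 to 14 mm above what it lies on (it can come to rest on any side of its flange, its axis within 0.08 rad of level); own y axis runs along it to the green nose (nose end 57 mm ahead, plunger disc 77 mm behind). Barrel 17.6 mm across from 40 mm behind to 40 mm ahead of this point; flange plate 28 wide x 22 high, 40 mm behind; plunger rod 9 mm. 30 g.
- cotton_roll: Bystander, loose, to be left alone: white roll of cotton tape standing on end, 63 across, 35 high mm; origin under its centre.
- beaker: Bystander, loose, to be left alone: glass beaker, 74 across, 87 high mm; origin under its centre.
- timer: Bystander, loose, to be left alone: dial timer, cream case 48 x 64, red dial, 50 high mm; origin under its centre.
- tweezers: Bystander, loose, to be left alone: steel tweezers lying flat, 124 x 16 x 8 mm; origin under its centre.
- scissors: Bystander, loose, to be left alone: scissors with blue grips lying flat, 199 x 87 x 9 mm; origin under its centre.

How it is judged (in metres and radians):
On the way, in this order (a step that is already met when the one before it is completed fails the run):
1. the clamp is slid fully back while the hood is still shut (value of joint clamp above 0.064 m and value of joint hood below 0.1 rad), for 0.2 s.
2. the hood stands still at 100 degrees (+-7) (value of joint hood between 1.62316 and 1.8675 rad and velocity of joint hood between -0.05 and 0.05 rad/s), for 0.3 s.
3. all syringes lie flat in the bed, the hood still at 100 degrees (x of syr1 in the frame of bed between -0.07 and 0.07 m and y of syr1 in the frame of bed between -0.112 and 0.112 m and z of syr1 in the frame of bed between 0 and 0.0175 m and angle between syr1's own y axis and vertical between 1.465 and 1.677 rad and x of syr2 in the frame of bed between -0.07 and 0.07 m and y of syr2 in the frame of bed between -0.112 and 0.112 m and z of syr2 in the frame of bed between 0 and 0.0175 m and angle between syr2's own y axis and vertical between 1.465 and 1.677 rad and x of syr3 in the frame of bed between -0.07 and 0.07 m and y of syr3 in the frame of bed between -0.112 and 0.112 m and z of syr3 in the frame of bed between 0 and 0.0175 m and angle between syr3's own y axis and vertical between 1.465 and 1.677 rad and x of syr4 in the frame of bed between -0.07 and 0.07 m and y of syr4 in the frame of bed between -0.112 and 0.112 m and z of syr4 in the frame of bed between 0 and 0.0175 m and angle between syr4's own y axis and vertical between 1.465 and 1.677 rad and value of joint hood between 1.62316 and 1.8675 rad), for 0.3 s.
4. the hood is lowered to 40 degrees (+-5) and still, the clamp still released (value of joint hood between 0.610865 and 0.785398 rad and velocity of joint hood between -0.05 and 0.05 rad/s and value of joint clamp above 0.064 m), for 0.3 s.
5. the clamp is slid fully forward (value of joint clamp below 0.006 m), for 0.2 s.
At the end, for the whole second after the job is handed in: Hood at 40 degrees within 5 degrees and still; clamp slide within 6 mm of its forward stop; every syringe present lies flat and at rest on the bed floor inside the rim (axis within 6 degrees of level, barrel centre less than 17.5 mm above the floor) (value of joint hood between 0.610865 and 0.785398 rad and velocity of joint hood between -0.05 and 0.05 rad/s and value of joint clamp below 0.006 m and x of syr1 in the frame of bed between -0.07 and 0.07 m and y of syr1 in the frame of bed between -0.112 and 0.112 m and z of syr1 in the frame of bed between 0 and 0.0175 m and angle between syr1's own y axis and vertical between 1.465 and 1.677 rad and x of syr2 in the frame of bed between -0.07 and 0.07 m and y of syr2 in the frame of bed between -0.112 and 0.112 m and z of syr2 in the frame of bed between 0 and 0.0175 m and angle between syr2's own y axis and vertical between 1.465 and 1.677 rad and x of syr3 in the frame of bed between -0.07 and 0.07 m and y of syr3 in the frame of bed between -0.112 and 0.112 m and z of syr3 in the frame of bed between 0 and 0.0175 m and angle between syr3's own y axis and vertical between 1.465 and 1.677 rad and x of syr4 in the frame of bed between -0.07 and 0.07 m and y of syr4 in the frame of bed between -0.112 and 0.112 m and z of syr4 in the frame of bed between 0 and 0.0175 m and angle between syr4's own y axis and vertical between 1.465 and 1.677 rad and linear speed of each of syringe_1, syringe_2, syringe_3, syringe_4 below 0.02 m/s); the robot touches nothing.
It fails at once if the hood is moved (faster than 0.3 rad/s) while the clamp is not released (less than half-way back) (value of joint clamp below 0.03 m and (velocity of joint hood above 0.3 rad/s or velocity of joint hood below -0.3 rad/s)).
It fails at once if a bystander (cotton roll, beaker, timer, tweezers, scissors) is moved more than 30 mm (distance of any of cotton_roll, beaker, timer, tweezers, scissors from where it was at the start of the episode above 0.03 m).
Of syringe_1, syringe_2, syringe_3, syringe_4 only 2 to 4 are there at a start; the rules pass over those that are not, and their reading is None.
At some moment in a run one of syringe_1, syringe_2, syringe_3, syringe_4 may be knocked a few centimetres aside while the robot is not near it.
Once in a run the grip may slacken for a moment while it holds something.
It also fails if it takes over 210 s, if anything falls off the work surface, if the arm or the gripper's body presses on something with over 40 N, if the wrist force passes 120 N, or if a joint passes its speed limit or range.

ROBOT

A 6-joint arm with a two-finger parallel gripper is mounted at the origin on a cart in front of the work surface, level with it; the furniture and walls round the work are solid. World frame = base frame: x ahead of the robot, y to its left, z up, the work surface at z = 0. Lengths are in mm, angles in rad, forces in N, time in s.
With the tool pointing down it reaches from about 350 to 975 mm from the base axis. Payload 4.9 kg.
Tool frame: the origin (TCP) lies between the finger pads; the fingertips stand 22 mm ahead of it and the grasp point (between the pads) lies 3 mm ahead of it (env.tcp_to_tips is the distance from the TCP to the fingertips, in mm); z points along the fingers, y is the line along which they close (so a half turn about z gives the same grasp; the last joint's range is limited). The gripper opens to 85 mm and grips with 20 to 120 N. Pads are 22 mm wide; open, the fingers measure 114 mm over their backs; the gripper's body (76 mm by 85 mm) begins 54 mm behind the grasp point. The pads swing forward as they close: fully open they stand 13 mm farther back than shut.
Start: joints at [-1.467, 0.053, 1.613, -0, 1.476, -0.119], TCP at [138.097, -609.533, 253.304] pointing down, gripper open.
Joint ranges: [-3.01, 3.01], [-1.01, 2.22], [0.06, 2.58], [-1.02, 4.17], [0.09, 2.62], [-3.14, 3.14]. Speed limits (rad/s): [2.57, 2.57, 3.14, 3.14, 3.14, 3.14].

INTERFACE

Orientations are given as a unit quaternion [w, x, y, z].
In Python, from plant import env, cams, models gives the robot as it stands. The module is installed in compiled form; this text tells all that it offers.
- The arm moves only by the shell command python3 -m crank 'ROWS' [OPENING] [FORCE]. ROWS is JSON, a list of rows, each a list of 2 entries, a list of its own where there are three numbers: the shift along the tool's x, y, z in units of 25 mm (1.0 is 25 mm), then the turn, a rotation vector about the tool's x, y, z in units of 5 degrees (1.0 is 5 degrees). A call has 1 to 10 rows; each row shifts and turns the commanded pose from where the row before left it, along the tool's axes as they then stand; what a row does not reach is not made up. A row lasts 1/12 s, in which the tool goes at most 41.7 mm and 7.16 degrees, less where a joint would pass 70% of its speed; a pose out of reach is approached as far as the arm can. A call is refused whole if a number of a shift passes 1 or a number of a turn 1, either way. A call with a gripper value outside its range is refused whole. OPENING is the closure in counts, from 0 (fully open) to 255 (shut), set as the call begins (- or left out, the last holds). The fingers move at their own pace and stop on an object; FORCE is the grip in N (left out, the last holds). Time passes only in rows, so rows that do not move let the fingers close. It gives the time, the measured TCP pose, the force, the opening and the grip force at its end, in the units of the state.
- env.state(): the state, without advancing time (a new reading comes with each control period).
- cams.read_camera(name): name is "scene" or "top" or "wrist"; returns (picture, depth): 400x640x3 uint8, red, green, blue; 400x640 float32, mm along the optical axis (not along the pixel's ray), 0 where there is no reading.
- cams.calibration(name): a dict with "camera_matrix" (3x3 intrinsics, pixels), "dist_coeffs" ([k1, k2, p1, p2, k3] as OpenCV has them; the pictures are not rectified), "xyz" and "orientation" of the camera in the world; the wrist camera has in their place "hand_eye" (4x4, takes a point from camera to tool coordinates, whose origin is the TCP and whose axes are the flange's). Camera axes: x right, y up, looking along -z (the intrinsics and any distortion apply to the point x, -y, -z); pixel columns grow to the right and rows downward; lengths in mm; the calibration is good to about 2 mm. A picture is of the moment at which its call begins: read the wrist's pose just before it. calibration takes no time and is no camera call.
- env.finish_job(): hands the job in; it is judged then, once.
Trained networks look in the newest picture that a camera, given by its name, has taken for a name from the list of things; names that differ only in an ending like _2 or _b are one class to them, and where a whole thing is asked for, a point or a joint stands for the part that bears it (a point fixed in the world has none). Each returns a list of dicts, best first, with "conf" (0 to 1); they miss things now and then, are a little off and sometimes report something else, mostly with a low value. They report only what shows in the picture. A call takes as long as a camera call.
- models.search_frame(camera, target): "extent" ([left, top, right, bottom] in pixels, round what is visible of it).
- models.outline_of(camera, target): "pixels" (400x640 bool, what is visible of it) and "extent" ([left, top, right, bottom] in pixels, round what is visible of it).
The state is a dict: "time_s": time; "joints": joint angles; "qd": joint speeds; "joint_torque": joint torques, N m; "tcp_pos": TCP position; "ee_rot": TCP orientation; "force": force on the tool from outside, world axes, zero at the start; "wrist_torque": the same for the moment, N m; "opening": finger opening in mm; "gripper_force": force on a finger pad.
Only numpy, scipy, OpenCV 4.12 (cv2) and the standard library are available. Lean on these libraries where they do the work, as an engineer would, in place of code of your own. Each camera call takes 0.05 s, during which the arm holds its last target. There are 200 camera calls.

## Working session

There is one attempt and no reset: what is moved stays moved. The work goes in short steps, Python scripts to look and compute and a shell command to move; the robot and the scene stay as the last step left them, time stands still between calls to the robot, and variables do not carry over. Pictures are saved under pics/ and viewed, at most 14 in all, crops included, and the job is handed in when it is done.

```bash
mkdir -p pics; ls
cat > h.py <<'E'
import numpy as np, cv2
from scipy.spatial.transform import Rotation as R
from plant import env, cams, models
def rot(q): return R.from_quat([q[1],q[2],q[3],q[0]]).as_matrix()
def pose(name):
    c=cams.calibration(name)
    if name!='wrist': return c, rot(c['orientation']), np.array(c['xyz'],float)
    s=env.state(); T=np.array(c['hand_eye']); Rt=rot(s['ee_rot'])
    return c, Rt@T[:3,:3], Rt@T[:3,3]+np.array(s['tcp_pos'])
def shot(name):
    p=pose(name); im,d=cams.read_camera(name); return im,d,p
def cloud(d,p):
    c,Rm,t=p; h,w=d.shape
    u,v=np.meshgrid(np.arange(w,dtype=np.float64),np.arange(h,dtype=np.float64))
    n=cv2.undistortPoints(np.stack([u.ravel(),v.ravel()],1)[:,None],np.array(c['camera_matrix']),np.array(c['dist_coeffs'],float))[:,0]
    X=np.stack([n[:,0],-n[:,1],-np.ones(len(n))],1)*d.ravel()[:,None]
    return (X@Rm.T+t).reshape(h,w,3)
def proj(P,p):
    c,Rm,t=p; X=(np.atleast_2d(P)-t)@Rm; X=X*[1,-1,-1]
    return cv2.projectPoints(X,np.zeros(3),np.zeros(3),np.array(c['camera_matrix']),np.array(c['dist_coeffs'],float))[0][:,0]
def save(im,f): cv2.imwrite('pics/'+f,im[...,::-1])
E
python3 - <<'E'
from h import *
print(env.state())
for n in ('scene','top'):
    im,d,p=shot(n); save(im,n+'0.png'); np.savez(n+'0.npz',im=im,d=d)
    print(n,p[2],p[1][:,2])
    C=cloud(d,p)
    for t in ('station','hood','hood_bar','clamp','syr1','cotton_roll','beaker','timer','tweezers','scissors'):
        for o in models.outline_of(n,t):
            m=o['pixels']&(d>0); print(t,round(o['conf'],2),np.round(o['extent']),np.median(C[m],0).round(0) if m.any() else None)
E
```

```text
pics
{'time_s': 0.0, 'joints': array([-1.46700523e+00,  5.33792281e-02,  1.61427628e+00, -4.98639171e-06,
        1.47600151e+00, -1.18986627e-01]), 'qd': array([ 0.00105611, -0.00024117, -0.00136027,  0.00059675,  0.00184321,
       -0.00011739]), 'joint_torque': array([ 2.04473254e-03, -3.93682158e+01, -3.70178175e+01,  4.45964332e-06,
        7.26555591e-03,  8.80534472e-07]), 'tcp_pos': array([ 138.03493646, -608.98099077,  252.05968957]), 'ee_rot': array([-1.03217227e-03,  9.93802116e-01,  1.11158842e-01,  5.36052231e-06]), 'force': array([-0.1774443 , -0.53525187,  0.72642434]), 'wrist_torque': array([ 0.01952819,  0.00925418, -0.02023006]), 'gripper_force': 0.0, 'opening': 85.53047377561101}
scene [-247.66611204  601.88819148  588.1526398 ] [-0.7163338   0.51613207  0.46954614]
station 0.9 [266. 176. 403. 244.] [518.   4.  58.]
hood 0.84 [272. 172. 396. 230.] [523. -15.  60.]
hood_bar 0.86 [271. 176. 397. 227.] [523. -15.  60.]
clamp 0.52 [390. 177. 398. 195.] [ 512. -201.   53.]
syr1 0.9 [230. 240. 282. 274.] [481. 246.  16.]
syr1 0.85 [250. 272. 301. 304.] [367. 265.  16.]
s
[... 784 characters left out ...]
60. 378. 245.] [542. -31.  59.]
clamp 0.46 [286. 148. 406. 245.] [546. -63.  58.]
syr1 0.73 [213. 217. 264. 226.] [484. 249.  17.]
syr1 0.64 [204. 233. 255. 246.] [431. 262.  17.]
syr1 0.58 [211. 253. 255. 269.] [370. 269.  17.]
syr1 0.34 [283. 145. 407. 248.] [546. -63.  58.]
cotton_roll 0.85 [243. 129. 266. 155.] [718. 195.  34.]
beaker 0.98 [388. 112. 421. 147.] [ 742. -237.   37.]
beaker 0.67 [290. 157. 378. 244.] [546. -31.  59.]
timer 0.92 [340. 129. 362. 146.] [721. -88.  36.]
timer 0.52 [286. 152. 405. 247.] [545. -65.  58.]
tweezers 0.61 [278. 254. 284. 257.] [379. 123.   3.]
tweezers 0.44 [202. 233. 254. 247.] [430. 265.  16.]
scissors 0.96 [350. 248. 405. 279.] [ 361. -174.    8.]
```

Run:
```python
from h import *
a=cv2.imread('pics/top0.png')[100:300,190:450]; cv2.imwrite('pics/top0c.png',cv2.resize(a,None,fx=3,fy=3,interpolation=2))
im=np.load('top0.npz');d=im['d'];I=im['im']
C=cloud(d,pose('top'));z=C[...,2];x=C[...,0];y=C[...,1]
# hood blue
hsv=cv2.cvtColor(I,cv2.COLOR_RGB2HSV)
reg=(x>380)&(x<720)&(y<180)&(y>-270)
m=reg&(hsv[...,0]>95)&(hsv[...,0]<125)&(hsv[...,1]>90)&(z>45)&(z<75)
P=C[m]; print('hood',m.sum(),cv2.minAreaRect(P[:,:2].astype(np.float32)),np.median(P[:,2]))
m=reg&((hsv[...,0]<8)|(hsv[...,0]>172))&(hsv[...,1]>120)&(z>40)
P=C[m]; print('red',m.sum(),P.mean(0),cv2.minAreaRect(P[:,:2].astype(np.float32)))
m=reg&(z>7)&(z<22); P=C[m]; print('slab',m.sum(),cv2.minAreaRect(P[:,:2].astype(np.float32)))
m=reg&(z>48)&(z<60)&(hsv[...,1]<60); P=C[m]; print('bar?',m.sum(),P.min(0),P.max(0),P.mean(0))
m=(y>190)&(x<560)&(z>5)&(z<40)
n,l,st,ce=cv2.connectedComponentsWithStats(m.astype(np.uint8))
for i in range(1,n):
    if st[i,4]>50:
        P=C[l==i]; print(st[i],P.mean(0).round(),cv2.minAreaRect(P[:,:2].astype(np.float32)))
```

```text
hood 1525 ((548.2023315429688, -32.846435546875), (237.54823303222656, 183.1782684326172), 89.47280883789062) 57.005488825014936
red 78 [ 571.65454316 -169.45615203   74.95128633] ((569.6300048828125, -60.27696228027344), (253.91473388671875, 249.3180389404297), 24.857337951660156)
slab 1514 ((549.2572631835938, -40.669921875), (339.1833801269531, 439.20709228515625), 0.30656367540359497)
bar? 2318 [ 412.68585289 -246.75779675   48.25623272] [717.95104157 103.02204728  59.99983792] [543.88594392 -31.83234195  57.59169232]
[  57  196  141   99 9357] [431. 560.  25.] ((429.5755615234375, 567.2454833984375), (269.0849609375, 406.8002624511719), 1.6607732772827148)
[213 213  44  16 241] [484. 254.  16.] ((482.2907409667969, 254.68568420410156), (32.069740295410156, 129.9383087158203), 14.818833351135254)
[205 235  49  13 281] [429. 269.  16.] ((426.56524658203125, 270.97015380859375), (33.29317855834961, 140.46810913085938), 3.8525190353393555)
[208 255  50  13 276] [371. 262.  16.] ((371.5400085449219, 262.0205993652344), (29.92906951904297, 142.15362548828125), 5.983078956604004)
```

View pics/top0c.png

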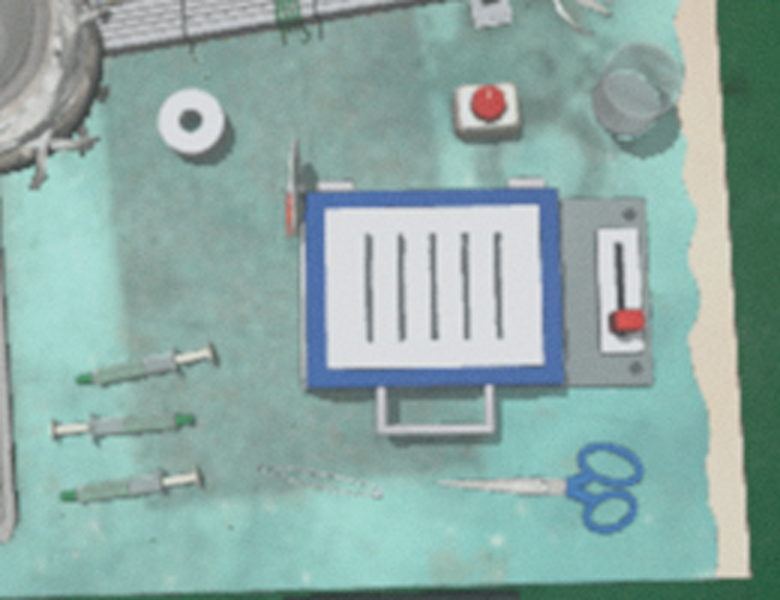

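The top view shows the shut hood (crop 305–565, 190–390), its bar at the front (y≈430), the red clamp grip at crop (627,320), and three syringes on the left. I'm moving above the clamp.

```bash
python3 -m crank '[[[0,0,0],[0,0,-1]],[[0,0,0],[0,0,-1]],[[0,0,0],[0,0,-1]],[[0,0,0],[0,0,-1]],[[0,0,0],[0,0,-1]],[[0,0,0],[0,0,-1]],[[0,0,0],[0,0,-1]],[[0,0,0],[0,0,-1]]]' 0 >/dev/null
python3 -m crank '[[[0,0,0],[0,0,-1]],[[0,0,0],[0,0,-1]],[[0,0,0],[0,0,-1]],[[0,0,0],[0,0,-1]],[[0,0,0],[0,0,-1]],[[0,0,0],[0,0,-1]],[[0,0,0],[0,0,-1]],[[0,0,0],[0,0,-0.44]]]'
python3 -m crank '[[[0.99,0.93,0],[0,0,0]],[[0.99,0.93,0],[0,0,0]],[[0.99,0.93,0],[0,0,0]],[[0.99,0.93,0],[0,0,0]],[[0.99,0.93,0],[0,0,0]],[[0.99,0.93,0],[0,0,0]],[[0.99,0.93,0],[0,0,0]],[[0.99,0.93,0],[0,0,0]]]' >/dev/null
python3 -m crank '[[[0.99,0.93,0],[0,0,0]],[[0.99,0.93,0],[0,0,0]],[[0.99,0.93,0],[0,0,0]],[[0.99,0.93,0],[0,0,0]],[[0.99,0.93,0],[0,0,0]],[[0.99,0.93,0],[0,0,0]],[[0.99,0.93,0],[0,0,0]],[[0.99,0.93,0],[0,0,0]],[[0,0,0],[0,0,0]],[[0,0,0],[0,0,0]]]'
python3 - <<'E'
from h import *
im,d,p=shot('wrist'); save(im,'w1.png'); C=cloud(d,p)
print(p[2],p[1][:,2])
for o in models.outline_of('wrist','clamp'):
    m=o['pixels']&(d>0); P=C[m]; print(o['conf'],o['extent'],np.percentile(P,[2,50,98],axis=0).round(1) if m.any() else 0)
hsv=cv2.cvtColor(im,cv2.COLOR_RGB2HSV);z=C[...,2]
m=((hsv[...,0]<8)|(hsv[...,0]>172))&(hsv[...,1]>120)&(z>62)&(z<73)&(C[...,1]<-180)
P=C[m]; print(m.sum(),P.mean(0),cv2.minAreaRect(P[:,:2].astype(np.float32)))
m=(z>8)&(z<16)&(C[...,1]<-160);P=C[m];print('slab',P.min(0),P.max(0),cv2.minAreaRect(P[:,:2].astype(np.float32)))
E
```

```text
time_s: 2.43
tcp_pos: [138.1, -609.5, 253.3]
ee_rot: [-0.0, 0.706, 0.708, 0.0]
force: [-0.1, 0.4, -0.0]
opening: 85.5
gripper_force: 0.0
time_s: 3.93
tcp_pos: [511.1, -212.5, 253.3]
ee_rot: [-0.0, 0.706, 0.708, -0.0]
force: [0.1, 0.3, 0.8]
opening: 85.2
gripper_force: 0.0
[ 511.95767209 -137.70576506  371.62689049] [-1.60185872e-04  2.95174278e-01  9.55443415e-01]
0.91 [311.4, 161.1, 338.4, 195.9] [[ 505.4 -226.5   33.4]
 [ 515.  -210.5   63.7]
 [ 524.6 -200.4   65.4]]
479 [ 515.00050682 -213.74879654   64.04035807] ((515.1239013671875, -213.47894287109375), (19.184144973754883, 26.815507888793945), 0.7740212678909302)
slab [ 320.93693311 -311.59447596    8.00143171] [ 919.0311029  -160.10607311   15.99277599] ((627.0802001953125, -200.6765899658203), (135.81777954101562, 609.6769409179688), 81.75595092773438)
```

View pics/w1.png

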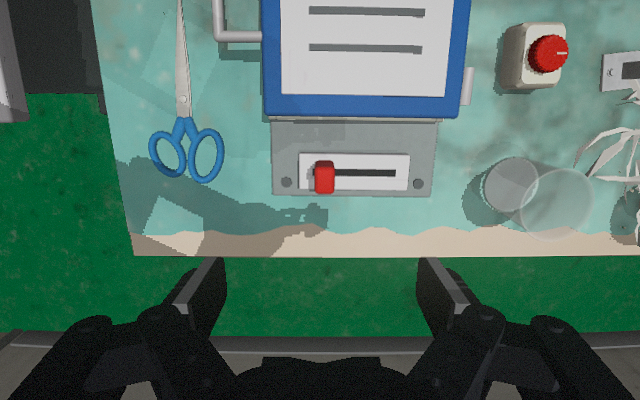

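```bash
python3 -m crank '[[[-0.04,0.16,0.95],[0,0,0]],[[0,0,0.95],[0,0,0]],[[0,0,0.95],[0,0,0]],[[0,0,0.95],[0,0,0]],[[0,0,0.95],[0,0,0]],[[0,0,0.95],[0,0,0]],[[0,0,0.95],[0,0,0]],[[0,0,0.6],[0,0,0]],[[0,0,0.4],[0,0,0]],[[0,0,0],[0,0,0]]]' 0 20
python3 -m crank '[[[0,0,0],[0,0,0]],[[0,0,0],[0,0,0]],[[0,0,0],[0,0,0]],[[0,0,0],[0,0,0]],[[0,0,0],[0,0,0]],[[0,0,0],[0,0,0]],[[0,0,0],[0,0,0]],[[0,0,0],[0,0,0]],[[0,0,0],[0,0,0]],[[0,0,0],[0,0,0]]]' 255 20
python3 -m crank '[[[0,0.4,0],[0,0,0]],[[0,0.4,0],[0,0,0]],[[0,0.4,0],[0,0,0]],[[0,0.4,0],[0,0,0]],[[0,0.4,0],[0,0,0]],[[0,0.4,0],[0,0,0]],[[0,0.4,0],[0,0,0]],[[0,0,0],[0,0,0]],[[0,0,0],[0,0,0]]]'
```

```text
time_s: 4.87
tcp_pos: [512.1, -214.9, 59.5]
ee_rot: [-0.002, 0.708, 0.706, -0.001]
force: [-0.2, -0.4, -0.2]
opening: 85.2
gripper_force: 0.0
time_s: 5.7
tcp_pos: [514.9, -215.0, 63.0]
ee_rot: [0.001, 0.707, 0.707, 0.0]
force: [-1.6, 0.8, 6.0]
opening: 19.7
gripper_force: 25.3
time_s: 6.45
tcp_pos: [582.2, -215.7, 63.0]
ee_rot: [-0.002, 0.707, 0.707, -0.003]
force: [-13.8, -0.7, 13.5]
opening: 19.4
gripper_force: 26.3
```

```bash
python3 -m crank '[[[0,0.12,0],[0,0,0]],[[0,0,0],[0,0,0]],[[0,0,0],[0,0,0]],[[0,0,0],[0,0,0]]]'
python3 -m crank '[[[0,0,0],[0,0,0]],[[0,0,0],[0,0,0]],[[0,0,0],[0,0,0]],[[0,0,0],[0,0,0]],[[0,0,-0.5],[0,0,0]],[[0,0,-1],[0,0,0]],[[0,0,-1],[0,0,0]],[[0,0,-1],[0,0,0]],[[0,0,-1],[0,0,0]],[[0,0,-1],[0,0,0]]]' 0 >/dev/null
python3 -m crank '[[[0.9,-0.83,0],[0,0,0]],[[0.9,-0.83,0],[0,0,0]],[[0.9,-0.83,0],[0,0,0]],[[0.9,-0.83,0],[0,0,0]],[[0.9,-0.83,0],[0,0,0]],[[0.9,-0.83,0],[0,0,0]],[[0.9,-0.83,0],[0,0,0]],[[0.9,-0.83,0],[0,0,0]],[[0,0,0],[0,0,0]],[[0,0,0],[0,0,0]]]' 130
python3 - <<'E'
from h import *
im,d,p=shot('wrist'); save(im,'w2.png'); C=cloud(d,p)
hsv=cv2.cvtColor(im,cv2.COLOR_RGB2HSV);z=C[...,2];x=C[...,0];y=C[...,1]
m=(z>46)&(z<62)&(x>395)&(x<432)&(y>-100)&(y<40);P=C[m];print('bar',m.sum(),np.percentile(P,[1,50,99],axis=0).round(1))
print(cv2.minAreaRect(P[:,:2].astype(np.float32)))
m=(abs(y+33)<25)&(z>40)&(x>395)&(x<445); P=C[m]; print(np.percentile(P,[1,50,99],axis=0).round(1) if m.any() else 0)
m=((hsv[...,0]<8)|(hsv[...,0]>172))&(hsv[...,1]>120)&(z>60)&(z<73)&(y<-180); P=C[m]; print('clamp',m.sum(),P.mean(0) if m.any() else 0)
m=(hsv[...,0]>95)&(hsv[...,0]<125)&(hsv[...,1]>90)&(z>45)&(z<75)&(y>-160);P=C[m]; print('hood',cv2.minAreaRect(P[:,:2].astype(np.float32)),P.min(0))
im,d,p=shot('top');C=cloud(d,p);hsv=cv2.cvtColor(im,cv2.COLOR_RGB2HSV);z=C[...,2];x=C[...,0];y=C[...,1]
m=((hsv[...,0]<8)|(hsv[...,0]>172))&(hsv[...,1]>120)&(z>50)&(z<80)&(y<-190)&(x<700)&(y>-260); P=C[m]; print('clamp',m.sum(),P.mean(0) if m.any() else 0)
E
```

```text
time_s: 6.78
tcp_pos: [582.5, -215.7, 63.0]
ee_rot: [-0.005, 0.707, 0.707, -0.005]
force: [-22.0, -1.0, 20.0]
opening: 19.3
gripper_force: 27.3
time_s: 8.45
tcp_pos: [421.2, -33.9, 200.4]
ee_rot: [0.001, 0.707, 0.708, 0.001]
force: [1.5, -0.1, 0.7]
opening: 41.8
gripper_force: 0.0
bar 1672 [[413.9 -86.2  47.6]
 [420.1 -29.   52. ]
 [431.4  21.1  54.1]]
((423.0248107910156, -33.31432342529297), (109.82129669189453, 17.950687408447266), 89.65583038330078)
[[395.6 -45.9  51.1]
 [417.6 -22.3 254.7]
 [444.7 -14.5 270. ]]
clamp 55 [ 585.29491058 -204.03428468   62.95356764]
hood ((553.1104125976562, -33.87255096435547), (239.31430053710938, 190.93003845214844), 89.02071380615234) [ 457.07573122 -154.65672611   45.40865445]
clamp 51 [ 577.82907754 -212.44069148   65.41855222]
```

View pics/w2.png

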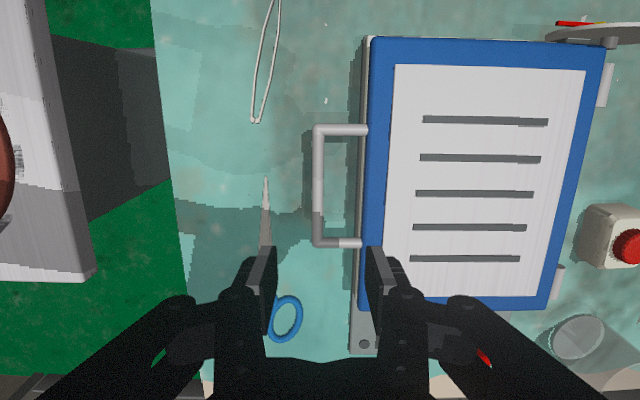

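The picture shows the bar at pixels (318,125–245), clear of the hood edge at x≈370. The clamp is back: it has moved about 67–70 mm against its stop. Next I grip the bar.

```bash
python3 -m crank '[[[0.02,-0.05,0],[0,0,0]],[[0,0,0],[0,0,0]],[[0,0,0],[0,0,0]],[[0,0,0.9],[0,0,0]],[[0,0,0.9],[0,0,0]],[[0,0,0.9],[0,0,0]],[[0,0,0.9],[0,0,0]],[[0,0,0.9],[0,0,0]],[[0,0,0.9],[0,0,0]],[[0,0,0.5],[0,0,0]]]' 180 40
python3 -m crank '[[[0,0,0],[0,0,0]],[[0,0,0],[0,0,0]],[[0,0,0],[0,0,0]],[[0,0,0],[0,0,0]],[[0,0,0],[0,0,0]],[[0,0,0],[0,0,0]]]' 255 40
python3 -m crank '[[[0,0.035,-0.798],[0,0,0]],[[0,0.104,-0.792],[0,0,0]],[[0,0,0],[0,0,0]],[[0,0,0],[0,0,0]]]'
```

```text
time_s: 9.38
tcp_pos: [418.8, -34.2, 49.2]
ee_rot: [-0.002, 0.708, 0.707, -0.001]
force: [-0.4, -0.2, -0.0]
opening: 25.2
gripper_force: 0.0
time_s: 9.88
tcp_pos: [418.5, -34.0, 51.6]
ee_rot: [-0.002, 0.707, 0.707, -0.001]
force: [-6.2, 1.0, -5.4]
opening: 9.2
gripper_force: 38.8
time_s: 10.22
tcp_pos: [422.6, -34.1, 93.5]
ee_rot: [-0.001, 0.707, 0.707, -0.001]
force: [-10.4, 0.5, 4.6]
opening: 9.0
gripper_force: 40.4
```

```bash
python3 -m crank '[[[0,0.173,-0.78],[0,0,0]],[[0,0.24,-0.762],[0,0,0]],[[0,0.306,-0.738],[0,0,0]],[[0,0.369,-0.709],[0,0,0]],[[0,0.429,-0.674],[0,0,0]],[[0,0.487,-0.634],[0,0,0]],[[0,0,0],[0,0,0]]]'
python3 -m crank '[[[0,0.54,-0.589],[0,0,0]],[[0,0.589,-0.54],[0,0,0]],[[0,0.634,-0.487],[0,0,0]],[[0,0.674,-0.429],[0,0,0]],[[0,0.709,-0.369],[0,0,0]],[[0,0.738,-0.306],[0,0,0]],[[0,0,0],[0,0,0]]]'
```

```text
time_s: 10.8
tcp_pos: [476.0, -34.6, 204.6]
ee_rot: [0.002, 0.707, 0.707, 0.001]
force: [-7.3, 1.0, 9.2]
opening: 8.2
gripper_force: 40.5
time_s: 11.38
tcp_pos: [574.5, -35.6, 272.5]
ee_rot: [0.004, 0.707, 0.707, 0.002]
force: [-0.3, -3.0, 7.8]
opening: 8.0
gripper_force: 40.8
```

```bash
python3 -m crank '[[[0,0.762,-0.24],[0,0,0]],[[0,0.78,-0.173],[0,0,0]],[[0,0.792,-0.104],[0,0,0]],[[0,0.798,-0.035],[0,0,0]],[[0,0.798,0.035],[0,0,0]],[[0,0.792,0.104],[0,0,0]],[[0,0,0],[0,0,0]],[[0,0,0],[0,0,0]],[[0,0,0],[0,0,0]],[[0,0,0],[0,0,0]]]'
python3 - <<'E'
from h import *
im,d,p=shot('scene'); save(cv2.resize(im[100:260,230:430],None,fx=4,fy=4),'s2.png'); C=cloud(d,p)
hsv=cv2.cvtColor(im,cv2.COLOR_RGB2HSV);z=C[...,2];x=C[...,0];y=C[...,1]
m=(hsv[...,0]>100)&(hsv[...,0]<125)&(hsv[...,1]>100)&(x>560)&(x<760)&(abs(y+34)<125)&(z>70)&(z<245);P=C[m]
q=np.polyfit(P[:,2],P[:,0],1); print(m.sum(),'theta',90+np.degrees(np.arctan(q[0])), q)
E
```

```text
time_s: 12.22
tcp_pos: [691.4, -36.4, 281.4]
ee_rot: [0.005, 0.708, 0.706, 0.002]
force: [2.9, -4.4, 1.3]
opening: 8.5
gripper_force: 40.6
3668 theta 101.15653033264643 [1.97217016e-01 6.31470057e+02]
```

View pics/s2.png

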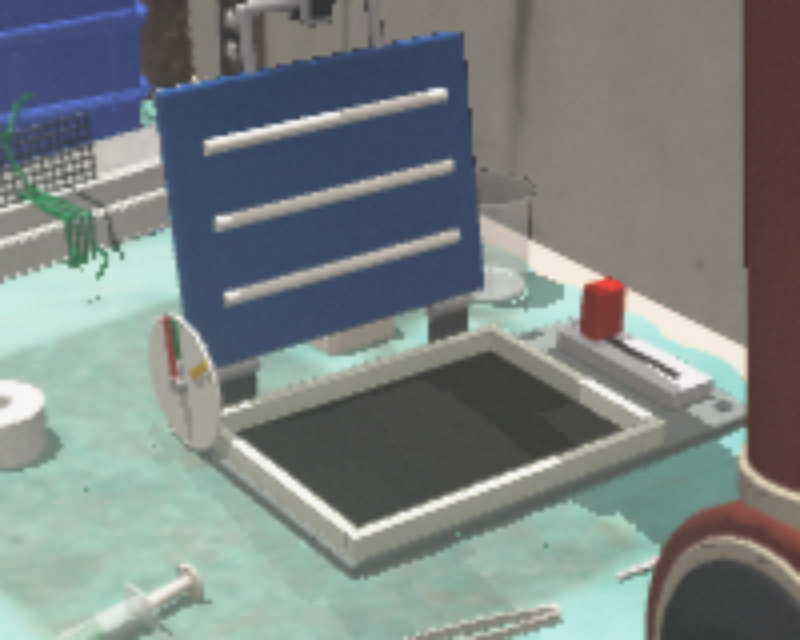

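Hood stands at about 101° (the pointer is on the green mark at about (170,345) in the crop, plane fit 101°), and the clamp is fully back. I release the bar and go to look at the syringes.

```bash
python3 -m crank '[[[0,0,0],[0,0,0]],[[0,0,0],[0,0,0]],[[0,0,0],[0,0,0]],[[0,0,0],[0,0,0]],[[0,0,-0.5],[0,0,0]],[[0,0,-1],[0,0,0]],[[0,0,-1],[0,0,0]],[[0,0,0],[0,0,0]]]' 130
python3 -m crank '[[[0.96,-0.754,0],[0,0,0]],[[0.96,-0.754,0],[0,0,0]],[[0.96,-0.754,0],[0,0,0]],[[0.96,-0.754,0],[0,0,0]],[[0.96,-0.754,0],[0,0,0]],[[0.96,-0.754,0],[0,0,0]],[[0.96,-0.754,0],[0,0,0]]]' >/dev/null
python3 -m crank '[[[0.96,-0.754,0],[0,0,0]],[[0.96,-0.754,0],[0,0,0]],[[0.96,-0.754,0],[0,0,0]],[[0.96,-0.754,0],[0,0,0]],[[0.96,-0.754,0.5],[0,0,0]],[[0.96,-0.754,0.9],[0,0,0]],[[0.96,-0.754,0.9],[0,0,0]],[[0,0,0],[0,0,0]],[[0,0,0],[0,0,0]]]'
cat > syr.py <<'E'
from h import *
import sys
im,d,p=shot('wrist'); save(im,sys.argv[1]); C=cloud(d,p); z=C[...,2]
hsv=cv2.cvtColor(im,cv2.COLOR_RGB2HSV)
for o in models.outline_of('wrist','syr1'):
    m=o['pixels']&(d>0)&(z>5)&(z<50)
    if m.sum()<50: continue
    P=C[m]; xy=P[:,:2]; mu=xy.mean(0); ax=np.linalg.svd(xy-mu,full_matrices=False)[2][0]
    if ax[1]<0: ax=-ax
    s=(xy-mu)@ax; lo,hi=np.percentile(s,[.5,99.5]); 
    g=m&(hsv[...,0]>50)&(hsv[...,0]<85)&(hsv[...,1]>150)
    gs=((C[g][:,:2]-mu)@ax).mean() if g.sum()>3 else np.nan
    # nose end 57 ahead, plunger 77 behind
    c=mu+ax*(hi-57 if gs>0 else lo+57)
    # lateral: use barrel pixels only
    b=abs((xy-c)@ax)<30; n=np.array([ax[1],-ax[0]]); lat=(xy[b]-c)@n; c=c+n*(np.percentile(lat,2)+np.percentile(lat,98))/2
    print(round(o['conf'],2),'ext',np.round(o['extent']),'len',round(hi-lo),'nose','+y' if gs>0 else '-y',g.sum(),'centre',c.round(1),'ccw deg',np.degrees(np.arctan2(-ax[0],ax[1])).round(1),'ztop',np.percentile(P[b][:,2],95).round(1),'w',np.percentile(lat,98)-np.percentile(lat,2))
s=env.state();print(s['time_s'],np.round(s['tcp_pos'],1))
E
python3 syr.py w3.png
```

```text
time_s: 12.93
tcp_pos: [690.8, -34.4, 348.2]
ee_rot: [0.004, 0.707, 0.707, 0.003]
force: [0.4, -0.4, 1.6]
opening: 41.7
gripper_force: 0.0
time_s: 14.27
tcp_pos: [423.7, 302.4, 281.3]
ee_rot: [-0.0, 0.706, 0.708, -0.001]
force: [-0.2, -0.2, 1.5]
opening: 41.9
gripper_force: 0.0
0.85 ext [315. 136. 338. 240.] len 133 nose -y 57 centre [432.  256.2] ccw deg 3.1 ztop 17.5 w 16.702971938051313
0.63 ext [358. 153. 388. 245.] len 117 nose +y 86 centre [484.5 254.6] ccw deg 10.4 ztop 17.5 w 16.54852731709775
0.59 ext [267. 141. 296. 250.] len 132 nose +y 80 centre [371.6 267.8] ccw deg 6.4 ztop 17.4 w 15.953989343669367
14.3667 [425.8 301.7 283.8]
```

View pics/w3.png

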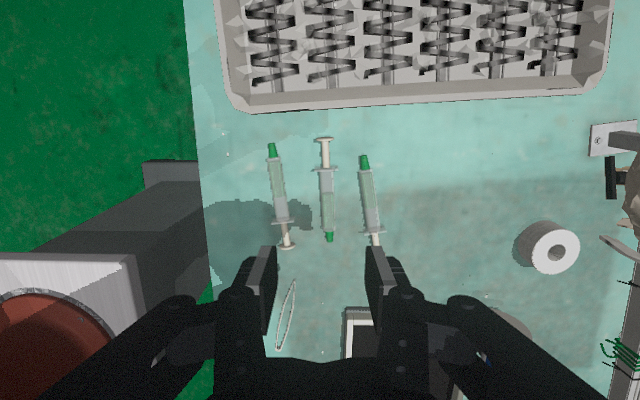

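Three syringes: noses at pixels (272,150), (329,238) and (364,160), all lying roughly along y. I grasp the rear one first.

```bash
python3 -m crank '[[[-0.63,0.78,0.5],[0,0,0]],[[-0.63,0.78,0.9],[0,0,0]],[[-0.62,0.79,0.9],[0,0,0]],[[0,0,1],[0,0,-1]],[[0,0,1],[0,0,-1.0]],[[0,0,1],[0,0,-0.08]],[[0,0,1],[0,0,0]],[[0,0,1],[0,0,0]],[[0,0,1],[0,0,0]]]' 130 30
python3 -m crank '[[[0,0,0.8],[0,0,0]],[[0,0,0.6],[0,0,0]],[[0,0,0.4],[0,0,0]],[[0,0,0.2],[0,0,0]],[[0,0,0],[0,0,0]],[[0,0,0],[0,0,0]]]'
```

```text
time_s: 15.12
tcp_pos: [486.3, 253.9, 75.8]
ee_rot: [0.001, 0.641, 0.767, 0.001]
force: [-0.9, -0.5, -0.5]
opening: 42.0
gripper_force: 0.0
time_s: 15.62
tcp_pos: [485.2, 254.7, 26.2]
ee_rot: [0.0, 0.641, 0.768, 0.001]
force: [0.1, 0.6, -0.4]
opening: 41.8
gripper_force: 0.0
```

Close, lift, check.

```bash
python3 -m crank '[[[0,0,0],[0,0,0]],[[0,0,0],[0,0,0]],[[0,0,0],[0,0,0]],[[0,0,0],[0,0,0]],[[0,0,0],[0,0,0]],[[0,0,0],[0,0,0]]]' 255 30
python3 -m crank '[[[0,0,-0.5],[0,0,0]],[[0,0,-0.8],[0,0,0]],[[0,0,-0.9],[0,0,1]],[[0,0,-0.9],[0,0,1]],[[0,0,-0.9],[0,0,0.08]],[[0,0,0],[0,0,0]],[[0,0,0],[0,0,0]]]'
python3 - <<'E'
from h import *
im,d,p=shot('scene'); uv=proj(env.state()['tcp_pos'],p)[0].astype(int); print(uv)
save(cv2.resize(im[uv[1]-60:uv[1]+60,uv[0]-70:uv[0]+70],None,fx=4,fy=4),'s3.png')
E
```

```text
time_s: 16.12
tcp_pos: [484.9, 255.1, 26.5]
ee_rot: [0.001, 0.64, 0.768, 0.001]
force: [-1.7, -1.1, 5.2]
opening: 16.0
gripper_force: 29.8
time_s: 16.7
tcp_pos: [484.9, 255.2, 127.1]
ee_rot: [0.001, 0.707, 0.707, 0.002]
force: [-0.3, -0.6, -1.0]
opening: 16.2
gripper_force: 29.4
[248 214]
```

View pics/s3.png

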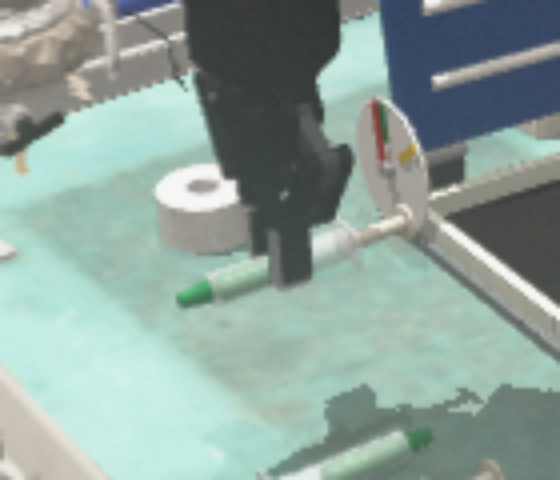

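Syringe is held level at the middle of its barrel. I carry it to the rear row of the bed.

```bash
python3 -m crank '[[[-0.93,0.3,-0.2],[0,0,0]],[[-0.93,0.3,0],[0,0,0]],[[-0.93,0.3,0],[0,0,0]],[[-0.93,0.3,0],[0,0,0]],[[-0.93,0.3,0],[0,0,0]],[[-0.93,0.3,0],[0,0,0]],[[-0.93,0.3,0],[0,0,0]]]' >/dev/null
python3 -m crank '[[[-0.93,0.38,0],[0,0,0]],[[-0.93,0.38,0],[0,0,0]],[[-0.93,0.38,0],[0,0,0]],[[-0.93,0.38,0],[0,0,0]],[[-0.93,0.38,0.2],[0,0,0]],[[0,0,0.9],[0,0,0]],[[0,0,0.9],[0,0,0]],[[0,0,0],[0,0,0]]]'
```

```text
time_s: 18.0
tcp_pos: [578.9, -24.1, 72.9]
ee_rot: [-0.005, 0.708, 0.707, -0.004]
force: [-0.8, 0.3, -1.8]
opening: 16.3
gripper_force: 29.4
```

```bash
python3 -m crank '[[[0,0,0.5],[0,0,0]],[[0,0,0.4],[0,0,0]],[[0,0,0],[0,0,0]],[[0,0,0],[0,0,0]],[[0,0,0],[0,0,0]]]'
```

```text
time_s: 18.42
tcp_pos: [584.3, -24.1, 58.3]
ee_rot: [0.001, 0.707, 0.707, 0.0]
force: [0.7, 0.4, -0.1]
opening: 16.0
gripper_force: 29.4
```

```bash
python3 -m crank '[[[0,0,0.4],[0,0,0]],[[0,0,0.3],[0,0,0]],[[0,0,0],[0,0,0]],[[0,0,0],[0,0,0]],[[0,0,0],[0,0,0]]]'
python3 -m crank '[[[0,0,0],[0,0,0]],[[0,0,0],[0,0,0]],[[0,0,0],[0,0,0]],[[0,0,0],[0,0,0]],[[0,0,0],[0,0,0]],[[0,0,-0.6],[0,0,0]],[[0,0,-0.9],[0,0,0]],[[0,0,-1],[0,0,0]],[[0,0,-1],[0,0,0]],[[0,0,-1],[0,0,0]]]' 170
python3 -m crank '[[[1,-0.55,-1],[0,0,0]],[[1,-0.55,-1],[0,0,0]],[[1,-0.55,0],[0,0,0]],[[1,-0.55,0],[0,0,0]],[[1,-0.55,0],[0,0,0]],[[1,-0.55,0],[0,0,0]],[[1,-0.55,0],[0,0,0]],[[1,-0.55,0],[0,0,0]],[[1,-0.55,0],[0,0,0]],[[1,-0.55,0],[0,0,0]]]' 130 >/dev/null
python3 -m crank '[[[0.9,-0.4,0],[0,0,0]],[[0.9,-0.4,0],[0,0,0]],[[0,0,0],[0,0,0]],[[0,0,0],[0,0,0]],[[0,0,0],[0,0,0]]]'
python3 syr.py w4.png
python3 - <<'E'
from h import *
im,d,p=shot('scene'); save(cv2.resize(im[100:300,220:420],None,fx=3,fy=3),'s4.png')
E
```

```text
time_s: 18.83
tcp_pos: [583.6, -24.3, 39.9]
ee_rot: [-0.0, 0.707, 0.707, -0.0]
force: [-0.4, 0.5, -0.0]
opening: 16.2
gripper_force: 29.4
time_s: 19.67
tcp_pos: [583.5, -24.3, 153.6]
ee_rot: [-0.0, 0.707, 0.707, -0.0]
force: [-0.3, -0.2, -0.4]
opening: 28.3
gripper_force: 0.0
time_s: 20.92
tcp_pos: [426.5, 270.5, 202.6]
ee_rot: [0.0, 0.707, 0.707, -0.0]
force: [0.2, -1.1, 0.1]
opening: 41.7
gripper_force: 0.0
0.79 ext [309. 114. 338. 246.] len 133 nose -y 76 centre [432.1 256.5] ccw deg 3.1 ztop 17.3 w 16.732310001487736
0.74 ext [252. 118. 284. 255.] len 131 nose +y 132 centre [371.9 267.6] ccw deg 6.8 ztop 17.2 w 15.463007312688596
0.49 ext [441. 376. 461. 398.] len 32 nose +y 65 centre [581.1 -30. ] ccw deg -9.2 ztop 22.1 w 20.58973066430566
21.0167 [426.8 270.  202.5]
```

View pics/s4.png

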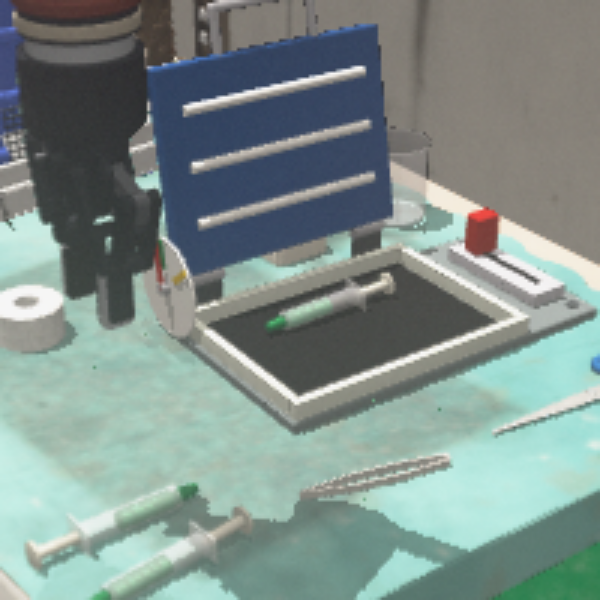

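First syringe lies flat in the bed at (335,305); two remain. Grasping the second.

```bash
python3 -m crank '[[[-0.54,0.21,0.5],[0,0,0]],[[0,0,1],[0,0,-0.62]],[[0,0,1],[0,0,0]],[[0,0,1],[0,0,0]],[[0,0,1],[0,0,0]],[[0,0,1],[0,0,0]],[[0,0,0.8],[0,0,0]],[[0,0,0.5],[0,0,0]],[[0,0,0.25],[0,0,0]],[[0,0,0],[0,0,0]]]' 130 30
python3 -m crank '[[[0,0,0],[0,0,0]],[[0,0,0],[0,0,0]],[[0,0,0],[0,0,0]],[[0,0,0],[0,0,0]],[[0,0,0],[0,0,0]],[[0,0,0],[0,0,0]],[[0,0,0],[0,0,0]]]' 255 30
python3 -m crank '[[[0,0,-0.5],[0,0,0]],[[0,0,-0.8],[0,0,0]],[[0,0,-0.9],[0,0,0.62]],[[0,0,-0.9],[0,0,0]],[[0,0,-0.9],[0,0,0]],[[0,0,0],[0,0,0]],[[0,0,0],[0,0,0]]]'
```

```text
time_s: 21.9
tcp_pos: [430.9, 256.2, 24.7]
ee_rot: [-0.001, 0.688, 0.725, -0.002]
force: [0.1, -0.2, -0.6]
opening: 41.4
gripper_force: 0.0
time_s: 22.48
tcp_pos: [432.8, 257.6, 27.6]
ee_rot: [0.001, 0.688, 0.726, 0.001]
force: [1.3, -1.5, 6.2]
opening: 16.4
gripper_force: 30.5
time_s: 23.07
tcp_pos: [432.3, 257.7, 127.4]
ee_rot: [0.0, 0.707, 0.707, 0.001]
force: [0.4, -0.1, -1.0]
opening: 16.0
gripper_force: 30.0
```

```bash
python3 -m crank '[[[-0.93,0.34,-0.2],[0,0,0]],[[-0.93,0.34,0],[0,0,0]],[[-0.93,0.34,0],[0,0,0]],[[-0.93,0.34,0],[0,0,0]],[[-0.93,0.34,0],[0,0,0]],[[-0.93,0.34,0],[0,0,0]],[[-0.93,0.34,0],[0,0,0]]]' >/dev/null
python3 -m crank '[[[-0.93,0.34,0],[0,0,0]],[[-0.93,0.34,0],[0,0,0]],[[-0.93,0.34,0],[0,0,0]],[[-0.93,0.34,0],[0,0,0]],[[-0.93,0.34,0],[0,0,0]],[[-0.92,0.34,0.2],[0,0,0]],[[0,0,0.9],[0,0,0]],[[0,0,0.9],[0,0,0]],[[0,0,0],[0,0,0]],[[0,0,0],[0,0,0]]]'
python3 -m crank '[[[0,0,0.6],[0,0,0]],[[0,0,0.5],[0,0,0]],[[0,0,0.3],[0,0,0]],[[0,0,0],[0,0,0]],[[0,0,0],[0,0,0]],[[0,0,0],[0,0,0]]]'
```

```text
time_s: 24.48
tcp_pos: [539.4, -44.2, 78.0]
ee_rot: [-0.003, 0.707, 0.707, -0.002]
force: [-0.1, -0.5, 0.2]
opening: 16.3
gripper_force: 30.0
time_s: 24.98
tcp_pos: [542.5, -44.8, 47.0]
ee_rot: [0.0, 0.707, 0.707, 0.0]
force: [0.2, -0.4, -0.3]
opening: 16.1
gripper_force: 30.0
```

```bash
python3 -m crank '[[[0,0,0.25],[0,0,0]],[[0,0,0],[0,0,0]],[[0,0,0],[0,0,0]]]'
python3 -m crank '[[[0,0,0],[0,0,0]],[[0,0,0],[0,0,0]],[[0,0,0],[0,0,0]],[[0,0,0],[0,0,0]],[[0,0,0],[0,0,0]],[[0,0,-0.6],[0,0,0]],[[0,0,-0.9],[0,0,0]],[[0,0,-1],[0,0,0]],[[0,0,-1],[0,0,0]],[[0,0,-1],[0,0,0]]]' 170
python3 -m crank '[[[0.97,-0.52,-1],[0,0,0]],[[0.97,-0.52,-1],[0,0,0]],[[0.97,-0.52,0],[0,0,0]],[[0.97,-0.52,0],[0,0,0]],[[0.97,-0.52,0],[0,0,0]],[[0.97,-0.52,0],[0,0,0]],[[0.97,-0.52,0],[0,0,0]],[[0.97,-0.52,0],[0,0,0]],[[0.97,-0.52,0],[0,0,0]],[[0.97,-0.52,0],[0,0,0]]]' 130 >/dev/null
python3 -m crank '[[[0.97,-0.52,0],[0,0,0]],[[0.97,-0.52,0],[0,0,0]],[[0.97,-0.52,0],[0,0,0]],[[0,0,0],[0,0,0]],[[0,0,0],[0,0,0]],[[0,0,0],[0,0,0]]]'
python3 syr.py w5.png
```

```text
time_s: 25.23
tcp_pos: [542.0, -44.8, 40.0]
ee_rot: [-0.0, 0.707, 0.707, -0.0]
force: [-0.6, -0.3, -0.2]
opening: 16.2
gripper_force: 30.0
time_s: 26.07
tcp_pos: [541.8, -44.7, 153.6]
ee_rot: [-0.0, 0.707, 0.707, -0.0]
force: [1.1, 0.5, -0.9]
opening: 28.9
gripper_force: 0.0
time_s: 27.4
tcp_pos: [373.3, 270.3, 202.5]
ee_rot: [0.0, 0.707, 0.707, -0.0]
force: [-0.2, -0.6, 0.3]
opening: 41.9
gripper_force: 0.0
0.95 ext [302. 118. 337. 257.] len 132 nose +y 152 centre [371.1 268.2] ccw deg 6.9 ztop 17.2 w 16.602754083762868
0.55 ext [444. 389. 466. 398.] len 29 nose -y 0 centre [554.4  38.2] ccw deg -28.5 ztop 25.9 w 5.471460029578902
27.5 [373.7 269.8 202.6]
```

```bash
python3 -m crank '[[[-0.06,-0.1,0.5],[0,0,0]],[[0,0,1],[0,0,-0.7]],[[0,0,1],[0,0,-0.68]],[[0,0,1],[0,0,0]],[[0,0,1],[0,0,0]],[[0,0,1],[0,0,0]],[[0,0,0.8],[0,0,0]],[[0,0,0.5],[0,0,0]],[[0,0,0.25],[0,0,0]],[[0,0,0],[0,0,0]]]' 130 30
python3 -m crank '[[[0,0,0],[0,0,0]],[[0,0,0],[0,0,0]],[[0,0,0],[0,0,0]],[[0,0,0],[0,0,0]],[[0,0,0],[0,0,0]],[[0,0,0],[0,0,0]],[[0,0,0],[0,0,0]]]' 255 30
python3 -m crank '[[[0,0,-0.5],[0,0,0]],[[0,0,-0.8],[0,0,0]],[[0,0,-0.9],[0,0,0.7]],[[0,0,-0.9],[0,0,0.68]],[[0,0,-0.9],[0,0,0]],[[0,0,0],[0,0,0]],[[0,0,0],[0,0,0]]]'
```

```text
time_s: 28.33
tcp_pos: [369.3, 267.7, 24.0]
ee_rot: [-0.001, 0.664, 0.748, -0.002]
force: [0.5, 0.0, -0.5]
opening: 41.6
gripper_force: 0.0
time_s: 28.92
tcp_pos: [371.6, 269.5, 27.4]
ee_rot: [0.0, 0.663, 0.748, 0.001]
force: [-0.5, -1.0, 4.9]
opening: 16.1
gripper_force: 30.5
time_s: 29.5
tcp_pos: [371.3, 269.5, 127.4]
ee_rot: [0.0, 0.707, 0.707, 0.001]
force: [-0.2, -0.7, -0.3]
opening: 16.0
gripper_force: 30.2
```

```bash
python3 -m crank '[[[-0.9,0.39,-0.2],[0,0,0]],[[-0.9,0.39,0],[0,0,0]],[[-0.9,0.39,0],[0,0,0]],[[-0.9,0.39,0],[0,0,0]],[[-0.9,0.39,0],[0,0,0]],[[-0.9,0.39,0],[0,0,0]],[[-0.9,0.39,0],[0,0,0]]]' >/dev/null
python3 -m crank '[[[-0.9,0.39,0],[0,0,0]],[[-0.9,0.39,0],[0,0,0]],[[-0.9,0.39,0],[0,0,0]],[[-0.9,0.39,0],[0,0,0]],[[-0.9,0.4,0],[0,0,0]],[[-0.94,0.4,0.2],[0,0,0]],[[0,0,0.9],[0,0,0]],[[0,0,0.9],[0,0,0]],[[0,0,0],[0,0,0]],[[0,0,0],[0,0,0]]]'
python3 -m crank '[[[0,0,0.6],[0,0,0]],[[0,0,0.5],[0,0,0]],[[0,0,0.3],[0,0,0]],[[0,0,0.2],[0,0,0]],[[0,0,0],[0,0,0]],[[0,0,0],[0,0,0]],[[0,0,0],[0,0,0]]]'
```

```text
time_s: 30.92
tcp_pos: [495.3, -24.0, 78.3]
ee_rot: [-0.003, 0.707, 0.707, -0.002]
force: [-0.5, 0.1, 0.1]
opening: 16.5
gripper_force: 30.1
time_s: 31.5
tcp_pos: [498.5, -24.5, 42.2]
ee_rot: [0.001, 0.707, 0.707, 0.0]
force: [-0.3, -1.1, 0.2]
opening: 16.4
gripper_force: 30.1
```

```bash
python3 -m crank '[[[0,0,0.08],[0,0,0]],[[0,0,0],[0,0,0]],[[0,0,0],[0,0,0]]]' >/dev/null
python3 -m crank '[[[0,0,0],[0,0,0]],[[0,0,0],[0,0,0]],[[0,0,0],[0,0,0]],[[0,0,0],[0,0,0]],[[0,0,0],[0,0,0]],[[0,0,-0.6],[0,0,0]],[[0,0,-0.9],[0,0,0]],[[0,0,-1],[0,0,0]],[[0,0,-1],[0,0,0]],[[0,0,-1],[0,0,0]]]' 170
python3 -m crank '[[[0.3,0.4,-1],[0,0,0]],[[0.3,0.4,-1],[0,0,0]],[[0.3,0.4,-1],[0,0,0]],[[0.3,0.4,-1],[0,0,0]],[[0,0,0],[0,0,0]],[[0,0,0],[0,0,0]]]' 130
python3 syr.py w6.png
```

```text
time_s: 32.58
tcp_pos: [497.5, -24.5, 152.8]
ee_rot: [-0.0, 0.707, 0.707, -0.0]
force: [0.8, -0.8, 0.6]
opening: 28.1
gripper_force: 0.0
time_s: 33.08
tcp_pos: [538.9, 5.6, 253.7]
ee_rot: [0.001, 0.707, 0.707, 0.001]
force: [0.2, 0.1, 0.1]
opening: 41.9
gripper_force: 0.0
0.8 ext [270. 145. 296. 264.] len 134 nose +y 114 centre [498.6 -25.8] ccw deg -0.5 ztop 29.3 w 16.649602641359508
0.65 ext [344. 144. 371. 261.] len 131 nose +y 112 centre [584.1 -25.8] ccw deg -0.8 ztop 29.3 w 15.656077934392266
0.62 ext [309. 149. 336. 260.] len 133 nose -y 68 centre [542.5 -45.3] ccw deg 0.4 ztop 29.3 w 17.163578911009434
33.1833 [537.    5.4 250.4]
```

View pics/w6.png

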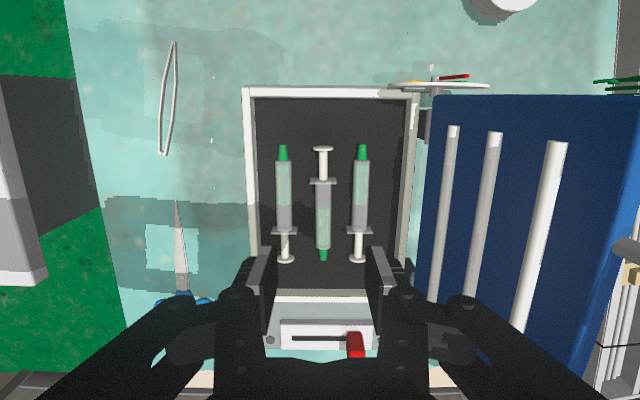

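All three syringes lie flat side by side (pixels 283, 323 and 360 in x), measured tops 29 mm. I return to the bar.

```bash
python3 - <<'E'
from h import *
for n in ('top','scene'):
    im,d,p=shot(n); C=cloud(d,p)
    for o in models.outline_of(n,'syr1'):
        m=o['pixels']&(d>0); print(n,round(o['conf'],2),np.round(o['extent']),np.median(C[m],0).round() if m.any() else 0)
E
python3 -m crank '[[[0,0,-1],[0,0,0]],[[0,0,-1],[0,0,0]],[[0,0,-1],[0,0,0]],[[0,0,-1],[0,0,0]],[[-0.4,0.9,0],[0,0,0]],[[-0.4,0.9,0],[0,0,0]],[[-0.4,0.9,0],[0,0,0]],[[-0.38,0.9,0],[0,0,0]],[[0,0.9,0],[0,0,0]],[[0,0.9,0],[0,0,0]]]' 130 40
python3 -m crank '[[[0,0.75,0],[0,0,0]],[[0,0,0],[0,0,0]],[[0,0,0],[0,0,0]],[[0,0,0.9],[0,0,0]],[[0,0,0.9],[0,0,0]],[[0,0,0.6],[0,0,0]],[[0,0,0.3],[0,0,0]],[[0,0,0],[0,0,0]],[[0,0,0],[0,0,0]]]'
```

```text
top 0.68 [312. 208. 356. 220.] [497. -30.  29.]
top 0.57 [242. 130. 263. 154.] [716. 193.  34.]
top 0.23 [352. 246. 404. 280.] [ 362. -179.    7.]
scene 0.79 [313. 193. 353. 208.] [579. -28.  27.]
scene 0.57 [329. 203. 373. 225.] [494. -28.  28.]
scene 0.52 [316. 201. 358. 219.] [538. -21.  27.]
time_s: 34.22
tcp_pos: [673.4, -35.0, 350.5]
ee_rot: [-0.001, 0.708, 0.706, -0.001]
force: [-0.3, 0.5, 1.6]
opening: 42.1
gripper_force: 0.0
time_s: 34.97
tcp_pos: [691.2, -34.1, 284.5]
ee_rot: [-0.0, 0.707, 0.707, -0.0]
force: [1.4, 0.3, 0.2]
opening: 42.1
gripper_force: 0.0
```

```bash
python3 -m crank '[[[0,0,0.2],[0,0,0]],[[0,0,0],[0,0,0]],[[0,0,0],[0,0,0]],[[0,0,0],[0,0,0]],[[0,0,0],[0,0,0]],[[0,0,0],[0,0,0]],[[0,0,0],[0,0,0]],[[0,0,0],[0,0,0]]]' 255 40
python3 -m crank '[[[0,-0.792,-0.104],[0,0,0]],[[0,-0.798,-0.035],[0,0,0]],[[0,-0.798,0.035],[0,0,0]],[[0,-0.792,0.104],[0,0,0]],[[0,-0.78,0.173],[0,0,0]],[[0,-0.762,0.24],[0,0,0]],[[0,0,0],[0,0,0]],[[0,0,0],[0,0,0]]]'
```

```text
time_s: 35.63
tcp_pos: [691.7, -34.1, 280.2]
ee_rot: [0.0, 0.707, 0.707, 0.0]
force: [-1.5, 0.0, 4.1]
opening: 8.8
gripper_force: 39.2
time_s: 36.3
tcp_pos: [572.6, -33.1, 271.6]
ee_rot: [-0.0, 0.707, 0.707, 0.001]
force: [-6.7, 3.7, 10.4]
opening: 8.5
gripper_force: 42.0
```

```bash
python3 -m crank '[[[0,-0.738,0.306],[0,0,0]],[[0,-0.709,0.369],[0,0,0]],[[0,-0.674,0.429],[0,0,0]],[[0,-0.634,0.487],[0,0,0]],[[0,-0.589,0.54],[0,0,0]],[[0,-0.54,0.589],[0,0,0]],[[0,0,0],[0,0,0]],[[0,0,0],[0,0,0]],[[0,0,0],[0,0,0]],[[0,0,0],[0,0,0]]]'
cat > hood.py <<'E'
from h import *
im,d,p=shot('top');C=cloud(d,p)
hsv=cv2.cvtColor(im,cv2.COLOR_RGB2HSV);z=C[...,2];x=C[...,0];y=C[...,1]
m=(x>470)&(x<640)&(y>-145)&(y<78)&(abs(y+34)>45)&(z>60)&(z<185);P=C[m]
A=np.c_[P[:,0],P[:,1],np.ones(len(P))]; w=np.ones(len(P),bool)
for _ in range(5):
    q=np.linalg.lstsq(A[w],P[w,2],rcond=None)[0]; r=P[:,2]-A@q; w=abs(r)<4
print(m.sum(),w.sum(),'theta',np.degrees(np.arctan(-q[0])))
E
python3 hood.py
```

```text
time_s: 37.13
tcp_pos: [472.6, -32.1, 200.3]
ee_rot: [-0.006, 0.707, 0.707, -0.002]
force: [-17.2, 6.6, 10.1]
opening: 8.5
gripper_force: 44.3
1674 1475 theta 39.79946703903789
```

```bash
python3 -m crank '[[[0,-0.04,0],[0,0,0]],[[0,0,0],[0,0,0]],[[0,0,0],[0,0,0]],[[0,0,0],[0,0,0]],[[0,0,0],[0,0,0]],[[0,0,-0.5],[0,0,0]],[[0,0,-0.9],[0,0,0]],[[0,0,-1],[0,0,0]],[[0,0,-1],[0,0,0]],[[0,0,0],[0,0,0]]]' 175
python3 hood.py
```

```text
time_s: 38.02
tcp_pos: [477.9, -34.6, 293.5]
ee_rot: [0.005, 0.707, 0.707, 0.003]
force: [1.0, 0.3, 1.6]
opening: 26.9
gripper_force: 0.0
1316 1151 theta 39.6196501981674
```

```bash
python3 -m crank '[[[-0.9,0.53,0],[0,0,0]],[[-0.9,0.53,0],[0,0,0]],[[-0.9,0.53,0],[0,0,0]],[[-0.9,0.53,0],[0,0,0]],[[-0.9,0.53,0],[0,0,0]],[[-0.9,0.53,0],[0,0,0]],[[-0.9,0.53,0],[0,0,0]],[[-0.92,0.53,0],[0,0,0]],[[0,0,0],[0,0,0]],[[0,0,0],[0,0,0]]]' 60 20
python3 -m crank '[[[0,0,0.9],[0,0,0]],[[0,0,0.9],[0,0,0]],[[0,0,0.9],[0,0,0]],[[0,0,0.9],[0,0,0]],[[0,0,0.9],[0,0,0]],[[0,0,0],[0,0,0]],[[0,0,0],[0,0,0]],[[0,0,0],[0,0,0]]]'
```

```text
time_s: 38.9
tcp_pos: [581.0, -215.3, 284.6]
ee_rot: [-0.001, 0.708, 0.706, -0.0]
force: [0.6, 0.2, -0.5]
opening: 65.1
gripper_force: 0.0
time_s: 39.57
tcp_pos: [581.7, -214.2, 175.0]
ee_rot: [0.001, 0.707, 0.707, 0.0]
force: [0.4, 0.5, 0.9]
opening: 65.1
gripper_force: 0.0
```

Down 110 mm, close, then pull 70 mm forward.

```bash
python3 -m crank '[[[0,0,0.9],[0,0,0]],[[0,0,0.9],[0,0,0]],[[0,0,0.9],[0,0,0]],[[0,0,0.9],[0,0,0]],[[0,0,0.6],[0,0,0]],[[0,0,0.2],[0,0,0]],[[0,0,0],[0,0,0]],[[0,0,0],[0,0,0]]]'
python3 -m crank '[[[0,0,0],[0,0,0]],[[0,0,0],[0,0,0]],[[0,0,0],[0,0,0]],[[0,0,0],[0,0,0]],[[0,0,0],[0,0,0]],[[0,0,0],[0,0,0]],[[0,0,0],[0,0,0]],[[0,0,0],[0,0,0]]]' 255 20
python3 -m crank '[[[0,-0.4,0],[0,0,0]],[[0,-0.4,0],[0,0,0]],[[0,-0.4,0],[0,0,0]],[[0,-0.4,0],[0,0,0]],[[0,-0.4,0],[0,0,0]],[[0,-0.4,0],[0,0,0]],[[0,-0.4,0],[0,0,0]],[[0,0,0],[0,0,0]],[[0,0,0],[0,0,0]],[[0,0,0],[0,0,0]]]'
```

```text
time_s: 40.23
tcp_pos: [582.5, -215.0, 65.5]
ee_rot: [0.001, 0.707, 0.707, 0.0]
force: [1.0, -0.6, -0.1]
opening: 65.1
gripper_force: 0.0
time_s: 40.9
tcp_pos: [581.7, -214.8, 64.7]
ee_rot: [0.0, 0.707, 0.707, 0.0]
force: [-2.8, 1.0, 6.2]
opening: 19.9
gripper_force: 22.4
time_s: 41.73
tcp_pos: [511.4, -214.2, 64.7]
ee_rot: [0.001, 0.708, 0.707, 0.001]
force: [1.5, 3.6, 7.3]
opening: 19.4
gripper_force: 22.7
```

```bash
python3 -m crank '[[[0,-0.1,0],[0,0,0]],[[0,-0.1,0],[0,0,0]],[[0,0,0],[0,0,0]],[[0,0,0],[0,0,0]],[[0,0,0],[0,0,0]]]'
```

```text
time_s: 42.15
tcp_pos: [510.7, -214.2, 64.8]
ee_rot: [0.005, 0.708, 0.706, 0.005]
force: [18.9, 2.5, -5.9]
opening: 19.6
gripper_force: 21.4
```

At the stop. Release, retreat upwards and check everything.

```bash
python3 -m crank '[[[0,0.1,0],[0,0,0]],[[0,0,0],[0,0,0]],[[0,0,0],[0,0,0]],[[0,0,0],[0,0,0]],[[0,0,0],[0,0,0]],[[0,0,-0.5],[0,0,0]],[[0,0,-0.9],[0,0,0]],[[0,0,-1],[0,0,0]],[[0,0,-1],[0,0,0]],[[0,0,-1],[0,0,0]]]' 60
python3 -m crank '[[[-0.5,-0.5,-1],[0,0,0]],[[-0.5,-0.5,-1],[0,0,0]],[[-0.5,-0.5,-1],[0,0,0]],[[-0.5,-0.5,-1],[0,0,0]],[[-0.5,-0.5,0],[0,0,0]],[[0,0,0],[0,0,0]],[[0,0,0],[0,0,0]]]'
python3 hood.py
python3 - <<'E'
from h import *
im,d,p=shot('top');C=cloud(d,p);hsv=cv2.cvtColor(im,cv2.COLOR_RGB2HSV);z=C[...,2];x=C[...,0];y=C[...,1]
m=((hsv[...,0]<8)|(hsv[...,0]>172))&(hsv[...,1]>120)&(z>50)&(z<80)&(y<-190)&(x<700)&(y>-260); P=C[m]; print('clamp',m.sum(),P.mean(0) if m.any() else 0)
im,d,p=shot('scene'); save(cv2.resize(im[100:300,220:460],None,fx=3,fy=3),'s5.png')
E
```

```text
time_s: 42.98
tcp_pos: [508.5, -214.6, 175.5]
ee_rot: [0.0, 0.707, 0.707, 0.0]
force: [0.5, -0.1, -1.2]
opening: 65.4
gripper_force: 0.0
time_s: 43.57
tcp_pos: [445.8, -277.3, 274.3]
ee_rot: [0.0, 0.708, 0.706, 0.0]
force: [0.4, 0.3, -0.9]
opening: 65.0
gripper_force: 0.0
2424 2029 theta 39.433392603894895
clamp 53 [ 508.4010565  -211.29918445   65.6824606 ]
```

View pics/s5.png

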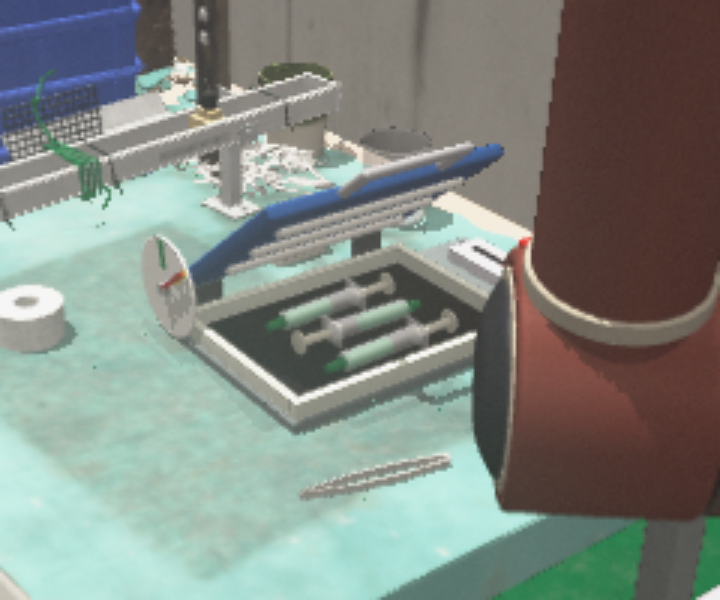

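The pointer is on the yellow mark at about (175,282), the three syringes lie flat in the bed around (360,325), the clamp measures forward at x≈508, and the arm is clear. I hand the job in.

```bash
python3 -c "
from plant import env
print(env.finish_job())"
```

```text
the job is handed in; nothing more can be done
None
```

The job is handed in, with no verdict returned: three syringes were found (no fourth) and lie flat in the bed, the hood measures about 39.5° (target 40°), the clamp is at its forward stop, and the arm is clear.

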